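# Close and lock the control box cover

## Robot

A 6-joint arm with a two-finger parallel gripper is mounted at the origin on the work surface. World frame = base frame: x ahead of the robot, y to its left, z up, the work surface at z = 0. Lengths are in m, angles in rad, forces in N, time in s.
With the tool pointing down it reaches from about 0.325 to 0.875 m from the base axis. Payload 4.4 kg.
Tool frame: the origin (TCP) lies on the centre line of the jaws, within the pads' length; the fingertips stand ahead of it and the grasp point (between the pads) is the TCP (arm.finger_overhang is the x of the fingertips in the tool frame, in m); x points along the fingers, y is the direction in which the jaws open and shut, and the axes are right-handed (so a half turn about x gives the same grasp; the last joint's range is limited). The gripper opens to 85 mm and grips with 20 to 120 N. Pads are 22 mm wide; open, the fingers measure 114 mm over their backs; the gripper's body (76 mm by 85 mm) begins 54 mm behind the grasp point. The pads swing forward as they close: fully open they stand 13 mm farther back than shut.
Start: joints at [-1.46, 0.207, 1.542, -0, 1.393, -0.15], TCP at [0.149, -0.555, 0.25] pointing down, gripper open.
Joint ranges: [-2.73, 2.73], [-0.86, 2.22], [0.23, 2.46], [-1.11, 4.25], [0.08, 2.63], [-2.82, 2.82]. Speed limits (rad/s): [2.79, 2.79, 3.14, 3.14, 3.14, 3.14].

## Interface

Orientations are given as a rotation vector (axis times angle).
In Python, from bench import arm gives the robot as it stands. The module is installed in compiled form; this text tells all that it offers.
- The arm moves only by the tool arm_command, never from a script. Its argument "series" is a list of rows, each a list of 3 entries, a list of its own where there are three numbers: the shift along the tool's x, y, z scaled (see below), then the turn, a rotation vector about the tool's x, y, z scaled (see below), then the opening, from -1 (shut) to 1 (fully open). A call has 1 to 20 rows; each row is the pose to reach, as a shift and turn from the pose commanded when the call began, along the tool's axes at that moment, turning the shorter way round; what a row does not reach only later rows make up. The controller multiplies each number of a shift by 400 mm and each number of a turn by 2 pi rad. A row lasts 1/10 s, in which the tool goes at most 50 mm and 8.59 degrees, less where a joint would pass 70% of its speed; a pose out of reach is approached as far as the arm can. A call with a number of a shift or a turn outside -1 to 1 is refused whole. A call with a gripper value outside its range is refused whole. The fingers move at their own pace and stop on an object; the grip force is fixed at half the most. Time passes only in rows, so rows that repeat a pose let the fingers close. It gives the time, the measured TCP pose, the force and the opening at its end, in the units of the state.
- arm.get_obs(): the state, without advancing time (a new reading comes with each control period).
- arm.snapshot(name): name is "side" or "top"; returns the picture (400x640x3 uint8, blue, green, red); there is no depth.
- arm.get_calibration(name): a dict with "vertical_fov" (degrees; the focal length in pixels is half the picture's height over the tangent of half this angle, whatever the lens; pixels are square), "cx", "cy" (the principal point, pixels), "R" (3x3) and "t" (3): a world point X has camera coordinates R X + t. Camera axes: x right, y down, z forward; pixel columns grow to the right and rows downward; lengths in m; the calibration is good to about 2 mm. A picture is of the moment at which its call begins. get_calibration takes no time and is no camera call.
- arm.sign_off(): hands the job in, once; it reports no verdict.
The state is a dict: "clock": time; "joints": joint angles; "dq": joint speeds; "effort": joint torques, N m; "tcp_pos": TCP position; "ee_rot": TCP orientation; "force": force on the tool from outside, world axes, zero at the start; "moment": the same for the moment, N m; "width": finger opening in m.
Only numpy, scipy, OpenCV 4.12 (cv2) and the standard library are available. Lean on these libraries where they do the work, as an engineer would, in place of code of your own. Each camera call takes 0.05 s, during which the arm holds its last target.

## Task

Two control boxes stand on the bench; one has its hinged cover standing half open. With the fingertips push that cover fully shut, then set a fingertip in the slot of its quarter-turn fastener and turn it clockwise, seen from above, until it is fully locked. Leave the other, already locked box and the things lying around as they are.

Things in the scene. Friction and masses are not known exactly. Their poses are not given: they have to be found in the camera images.
- box: The control box to close: a grey open-topped housing fixed to the bench, 210 mm deep (its x) by 220 mm wide (its y) by 80 mm high, with an aluminium cover hinged along its far (+x) upper edge. Origin at the centre of its underside; x points from its front to its hinge side, z up. Position and yaw vary; it may stand on the left or the right.
- cover (a joint): Hinge angle of the cover (rad): 0 fully shut on the box, positive as its front edge rises; it starts between 0.45 and 0.8 and cannot go past 1.0. The stiff hinge holds it where it is left; 1 to 3 N downward near the front edge closes it, onto a firm stop. Plate 8 mm thick, 212 by 224 mm; top face 88 mm above the bench when shut.
- cover_hinge (a point): Point in the middle of the hinge line, 80 mm above the bench, at the far upper edge of the box; turns with the cover: its y lies along the hinge line, its -x points along the cover to the front edge, its z is normal to the cover (up when shut).  Top face: 8 mm along z.
- cover_press (a point): Point on the cover's top face, on its centre line, 188 mm from the hinge and 23 mm behind the front edge: a clear place to push the cover down, 31 mm ahead of the nearest part of the fastener. Axes as the cover_hinge point.
- fastener (a joint): Angle of the quarter-turn fastener in that cover (rad): 0 unlocked (slot parallel to the front edge), 1.571 locked (slot at right angles to the front edge, pointing to the hinge), with a stop at each end; grows clockwise seen from above. Starts between 0 and 0.3. Friction of about 0.1 N m holds it where it is left.
- fastener_slot (a point): Centre of the slot, on the turning axis, on the slot's floor (6 mm above the cover's top face, 115 mm from the hinge). Fastener: steel disc 84 mm across with two black parallel cheeks, each 64 long, 12 thick, 15 mm high above the floor; between them the slot, 26 mm wide, 64 long, open at the top and both ends. y axis: along the slot; z: turning axis, up when shut. Turns with the fastener.
- other_box: An identical control box fixed to the bench, already shut and locked, to be left alone: origin at the centre of its underside, 88 mm high to the top of its cover; its fastener stands 21 mm higher.
- other_fastener (a joint): Angle of the fastener on the other box (rad), same meaning; it starts locked, 1.53 to 1.571, and must stay locked.
- screwdriver: Loose screwdriver with a black handle lying on the bench in front of the boxes, about 200 mm long; origin on its underside, x along the shaft. Bystander.
- jar: Loose closed jar, 60 mm across and 75 mm high, at the side of the boxes; origin at the centre of its underside. Bystander.
- parts_tray: Loose grey two-compartment tray, 120 by 90 mm, 35 mm high, at the side of the boxes; origin at the centre of its underside. Bystander.
- actuator: Loose pneumatic actuator, a 100 by 36 mm aluminium body 36 mm high with a 45 mm steel rod out of one end (+x); origin under the centre of its body. Bystander.

How it is judged:
By the outcome, as a careful person would: the job done as asked, in the order asked, and still so for the second after the job is handed in, with the robot touching nothing.
It also fails if it takes over 53 s, if anything falls off the work surface, if the arm or the gripper's body presses on something with over 40 N, if the wrist force passes 120 N, or if a joint passes its speed limit or range.

## Working session

There is one attempt and no reset: what is moved stays moved. The work goes in short steps, Python scripts to look and compute and a tool call to move; the robot and the scene stay as the last step left them, time stands still between calls to the robot, and variables do not carry over. Pictures are saved under pics/ and viewed, and the job is handed in when it is done.

Besides the shell and the picture viewer there is one more tool, called by a JSON object that holds its "fn" and its "kwargs". arm_command: Moves the arm, as the interface text tells. Its arguments: {"type":"object","properties":{"series":{"type":"array","items":{"type":"array"}}},"required":["series"]}

```bash
mkdir -p pics; python3 - <<'E'
from bench import arm
import cv2,numpy as np
o=arm.get_obs()
for k,v in o.items(): print(k,np.round(v,3))
print(arm.finger_overhang)
for n in("side","top"):
    c=arm.get_calibration(n);print(n,{k:np.round(v,4).tolist() for k,v in c.items()})
    cv2.imwrite(f"pics/{n}0.png",arm.snapshot(n))
E
```

```text
clock 0.0
joints [-1.46   0.207  1.543  0.     1.393 -0.15 ]
dq [-0.002 -0.001 -0.001  0.001  0.003 -0.   ]
effort [-0.0000e+00 -3.8304e+01 -2.9159e+01 -0.0000e+00  1.1000e-02  0.0000e+00]
tcp_pos [ 0.149 -0.555  0.249]
ee_rot [ 2.083  0.277 -2.083]
force [ 0.035 -0.111  0.002]
moment [-0.009  0.018 -0.033]
width 0.086
0.019
side {'vertical_fov': 53.7025, 'cx': 312.5278, 'cy': 198.6653, 'R': [[0.9765, -0.2149, 0.0157], [-0.1428, -0.6998, -0.6999], [0.1614, 0.6812, -0.714]], 't': [-0.5683, 0.138, 1.0674]}
top {'vertical_fov': 57.1062, 'cx': 321.9078, 'cy': 199.318, 'R': [[0.019, -0.9995, -0.0249], [-0.9841, -0.0143, -0.1771], [0.1767, 0.0279, -0.9839]], 't': [0.0189, 0.5803, 1.0725]}
```

```bash
ls -la . pics
```

```text
.:
total 12
drwxr-xr-x  3 agent agent 4096 Dec  7 15:02 .
drwxr-xr-x 23 root  root  4096 Dec  7 15:02 ..
drwxr-xr-x  2 agent agent 4096 Dec  7 15:02 pics

pics:
total 676
drwxr-xr-x 2 agent agent   4096 Dec  7 15:02 .
drwxr-xr-x 3 agent agent   4096 Dec  7 15:02 ..
-rw-r--r-- 1 agent agent 404243 Dec  7 15:02 side0.png
-rw-r--r-- 1 agent agent 278114 Dec  7 15:02 top0.png
```

View pics/side0.png

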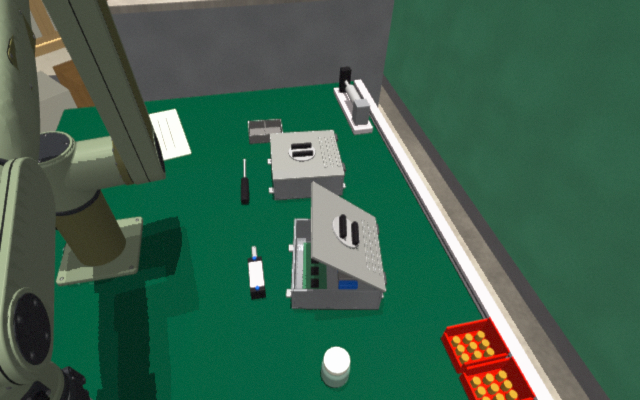

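View pics/top0.png

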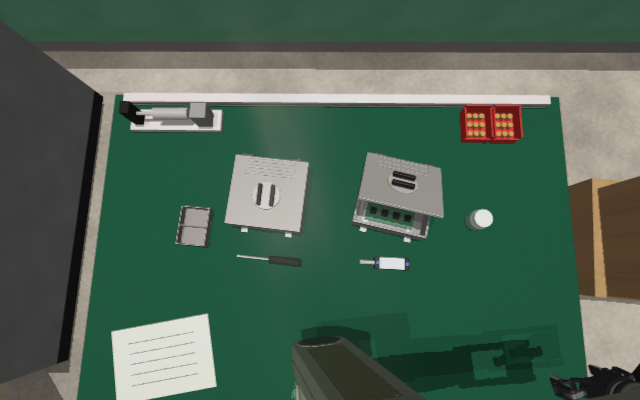

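The top view shows the half-open box on the right, with its cover at about (402,185) and the fastener at (403,180). The locked box is at about (268,193). The actuator (385,263) lies in front of the open box, and the jar (480,219) is to its right. I'll zoom in to pick corners.

```bash
python3 - <<'E'
import cv2
a=cv2.imread("pics/top0.png")[140:250,340:460]; cv2.imwrite("pics/top0z.png",cv2.resize(a,None,fx=5,fy=5,interpolation=cv2.INTER_CUBIC))
a=cv2.imread("pics/side0.png")[175:320,275:395]; cv2.imwrite("pics/side0z.png",cv2.resize(a,None,fx=4,fy=4,interpolation=cv2.INTER_CUBIC))
E
```

```text
(no output)
```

View pics/top0z.png

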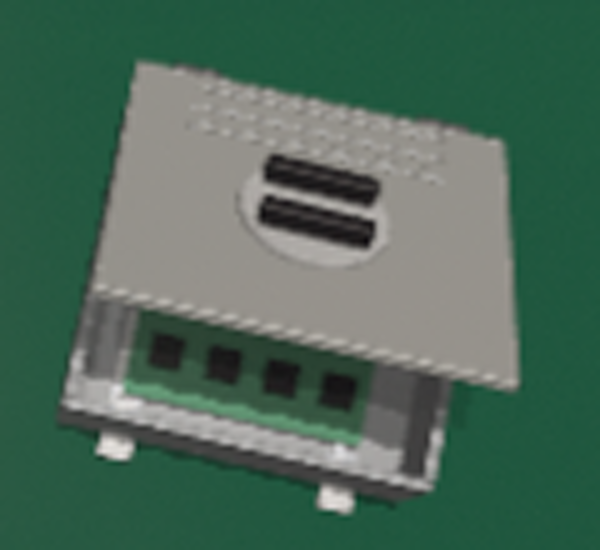

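View pics/side0z.png

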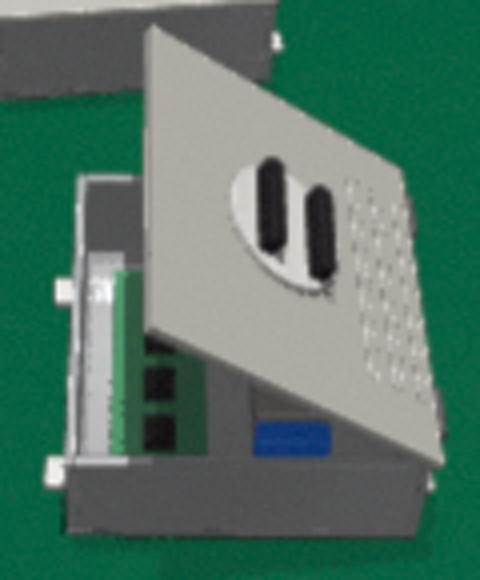

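```bash
cat > h.py <<'E'
import numpy as np,cv2
from scipy.optimize import least_squares
from bench import arm
C={n:arm.get_calibration(n) for n in("side","top")}
def proj(n,X):
    c=C[n];p=np.asarray(X)@np.array(c["R"]).T+c["t"];f=200/np.tan(np.radians(c["vertical_fov"])/2)
    return np.c_[f*p[:,0]/p[:,2]+c["cx"],f*p[:,1]/p[:,2]+c["cy"]]
def ray(n,uv,z):
    c=C[n];R=np.array(c["R"]);f=200/np.tan(np.radians(c["vertical_fov"])/2)
    d=R.T@np.array([(uv[0]-c["cx"])/f,(uv[1]-c["cy"])/f,1]);o=-R.T@np.array(c["t"]);return o+d*(z-o[2])/d[2]
def box(p,B): # box frame
    x,y,a=p[:3];c,s=np.cos(a),np.sin(a);B=np.asarray(B,float)
    return np.c_[x+c*B[:,0]-s*B[:,1],y+s*B[:,0]+c*B[:,1],B[:,2]]
def cov(p,P): # cover frame->world
    q=p[3];P=np.asarray(P,float)
    return box(p,np.c_[.105+P[:,0]*np.cos(q)+P[:,2]*np.sin(q),P[:,1],.08-P[:,0]*np.sin(q)+P[:,2]*np.cos(q)])
E
python3 - <<'E'
from h import *
cp=[[.001,.112,.008],[.001,-.112,.008],[-.211,.112,.008],[-.211,-.112,.008]]
bp=[[-.105,.11,.08],[-.105,-.11,.08]]
z=lambda a,k,o:(np.array(a)+.5)/k-.5+o
T=z([[138,62],[506,142],[95,290],[518,382],[63,408],[432,490]],5,[340,140])
S=z([[402,170],[442,462],[150,25],[150,330],[80,178],[68,462]],4,[275,175])
def res(p):
    X=np.r_[cov(p,cp),box(p,bp)];return np.r_[proj("top",X)-T,proj("side",X)-S].ravel()
r=least_squares(res,[.6,-.15,0,.6],loss='soft_l1')
print(r.x,np.round(r.fun.reshape(-1,2),1))
p=r.x
print("slot",cov(p,[[-.115,0,.014]]),"press",cov(p,[[-.188,0,.008]]))
s=[*p[:3],0];print("shut slot",cov(s,[[-.115,0,.014]]),"press",cov(s,[[-.188,0,.008]]))
# slot angle from cheek ends centre line (top zoom)
tc=z([[268,168],[380,190],[258,212],[376,236]],5,[340,140])
n=cov(p,[[-.115,0,.029]])[0]
# direct: plane intersection with cover plane at z=.029 in cover frame
def onc(n_,uv,h):
    c=C[n_];R=np.array(c["R"]);f=200/np.tan(np.radians(c["vertical_fov"])/2)
    d=R.T@np.array([(uv[0]-c["cx"])/f,(uv[1]-c["cy"])/f,1]);o=-R.T@np.array(c["t"])
    O=cov(p,[[0,0,0]])[0];E=np.array([cov(p,[e])[0]-O for e in np.eye(3)])
    a=E@(o-O);b=E@d;t=(h-a[2])/b[2];return a+t*b
print(np.round([onc("top",u,.029) for u in tc],4))
print("sideCheek",np.round([onc("side",u,.029) for u in z([[272,158],[272,248],[320,186],[320,278]],4,[275,175])],4))
E
```

```text
[ 0.5936187  -0.19241991 -0.21429299  0.64760426] [[-0.  -1.3]
 [-0.2 -1.2]
 [-0.4 -1.3]
 [ 0.3 -0.3]
 [ 0.  -1.2]
 [ 0.2 -0.5]
 [-0.8 -0.1]
 [ 0.3  0.9]
 [-0.7  0.4]
 [-0.7 -0.3]
 [-1.4 -0.8]
 [-1.5  0.8]]
slot [[ 0.61485145 -0.19704089  0.16054235]] press [[ 0.55442645 -0.18389032  0.19979641]]
shut slot [[ 0.58384743 -0.19029334  0.094     ]] press [[ 0.51251716 -0.17476941  0.088     ]]
[[-0.1089  0.0308  0.029 ]
 [-0.1063 -0.0316  0.029 ]
 [-0.1489  0.0339  0.029 ]
 [-0.1469 -0.0301  0.029 ]]
sideCheek [[-0.135   0.0318  0.029 ]
 [-0.1402 -0.038   0.029 ]
 [-0.0974  0.0303  0.029 ]
 [-0.1049 -0.042   0.029 ]]
```

```bash
cat >> h.py <<'E'
from scipy.spatial.transform import Rotation as Ro
P=[.5936,-.1924,-.2143,.6476]
def Rdown(psi): # tool x down, tool y at world angle psi
    x=np.array([0,0,-1.]);y=np.array([np.cos(psi),np.sin(psi),0]);return Ro.from_matrix(np.c_[x,y,np.cross(x,y)])
def rows(targets,R0=None,p0=None):
    o=arm.get_obs();R0=R0 or Ro.from_rotvec(o["ee_rot"]);p0=o["tcp_pos"] if p0 is None else p0
    for p,psi in targets:
        print(np.round(R0.inv().apply(np.array(p)-p0)/.4,4),np.round((R0.inv()*Rdown(psi)).as_rotvec()/2/np.pi,4))
def yaw():
    m=Ro.from_rotvec(arm.get_obs()["ee_rot"]).as_matrix();print("xaxis",m[:,0].round(3),"psi",np.arctan2(m[1,1],m[0,1]).round(4))
E
python3 - <<'E'
from h import *
yaw()
for k in(-1,1):
    psi=P[2]+k*np.pi/2
    print(k,psi);rows([((.35,-.35,.31),psi),((.55,-.18,.31),psi)])
print("press d=.176"); 
E
```

```text
xaxis [-0.     0.002 -1.   ] psi -1.309
-1 -1.7850963267948965
[-0.151  -0.3646 -0.6186] [0.0758 0.     0.0003]
[-0.1502 -0.6457 -1.2115] [0.0758 0.     0.0003]
1 1.3564963267948966
[-0.151  -0.3646 -0.6186] [-0.4242 -0.0005  0.    ]
[-0.1502 -0.6457 -1.2115] [-0.4242 -0.0005  0.    ]
press d=.176
```

{"fn": "arm_command", "kwargs": {"series": [[[-0.15, 0, 0], [-0.02, 0, 0], -1], [[-0.15, -0.36, -0.62], [-0.424, 0, 0], -1], [[-0.15, -0.36, -0.62], [-0.424, 0, 0], -1], [[-0.15, -0.36, -0.62], [-0.424, 0, 0], -1], [[-0.15, -0.36, -0.62], [-0.424, 0, 0], -1], [[-0.15, -0.36, -0.62], [-0.424, 0, 0], -1], [[-0.15, -0.36, -0.62], [-0.424, 0, 0], -1], [[-0.15, -0.36, -0.62], [-0.424, 0, 0], -1], [[-0.15, -0.36, -0.62], [-0.424, 0, 0], -1], [[-0.15, -0.36, -0.62], [-0.424, 0, 0], -1], [[-0.15, -0.36, -0.62], [-0.424, 0, 0], -1], [[-0.15, -0.36, -0.62], [-0.424, 0, 0], -1], [[-0.15, -0.36, -0.62], [-0.424, 0, 0], -1], [[-0.15, -0.36, -0.62], [-0.424, 0, 0], -1], [[-0.15, -0.36, -0.62], [-0.424, 0, 0], -1], [[-0.15, -0.36, -0.62], [-0.424, 0, 0], -1], [[-0.15, -0.36, -0.62], [-0.424, 0, 0], -1], [[-0.15, -0.36, -0.62], [-0.424, 0, 0], -1], [[-0.15, -0.36, -0.62], [-0.424, 0, 0], -1], [[-0.15, -0.36, -0.62], [-0.424, 0, 0], -1]]}}

```text
clock: 2.1
tcp_pos: [0.3509, -0.3519, 0.3099]
ee_rot: [0.172, 1.565, -0.171]
force: [0.0, -0.1, -0.0]
width: 0.0002
```

```bash
python3 - <<'E'
from h import *
yaw(); psi=P[2]+np.pi/2
T=[]
c=cov(P,[[-.176,0,.008]])[0]
T.append((c+[0,0,.019+.03],psi))
for q in np.linspace(.648,0,9):
    T.append((cov([*P[:3],q],[[-.176,0,.008]])[0]+[0,0,.019],psi))
for p,_ in T: print(p.round(4))
rows(T)
E
```

```text
xaxis [-0.     0.001 -1.   ] psi 1.3522
[ 0.5638 -0.1859  0.2416]
[ 0.5638 -0.1859  0.2116]
[ 0.5553 -0.1841  0.2003]
[ 0.5478 -0.1824  0.1883]
[ 0.5412 -0.181   0.1757]
[ 0.5357 -0.1798  0.1626]
[ 0.5312 -0.1788  0.1491]
[ 0.5277 -0.1781  0.1353]
[ 0.5254 -0.1776  0.1212]
[ 0.5242 -0.1773  0.107 ]
[0.1708 0.5205 0.4295] [-0.0007 -0.0001 -0.0001]
[0.2457 0.5204 0.4296] [-0.0007 -0.0001 -0.0001]
[0.274  0.5203 0.408 ] [-0.0007 -0.0001 -0.0001]
[0.304  0.5202 0.3887] [-0.0007 -0.0001 -0.0001]
[0.3355 0.5201 0.3719] [-0.0007 -0.0001 -0.0001]
[0.3682 0.52   0.3577] [-0.0007 -0.0001 -0.0001]
[0.402  0.52   0.3462] [-0.0007 -0.0001 -0.0001]
[0.4366 0.5199 0.3375] [-0.0007 -0.0001 -0.0001]
[0.4718 0.5199 0.3316] [-0.0007 -0.0001 -0.0001]
[0.5073 0.5198 0.3285] [-0.0007 -0.0001 -0.0001]
```

{"fn": "arm_command", "kwargs": {"series": [[[0, 0.52, 0.43], [-0.0007, 0, 0], -1], [[0, 0.52, 0.43], [-0.0007, 0, 0], -1], [[0, 0.52, 0.43], [-0.0007, 0, 0], -1], [[0, 0.52, 0.43], [-0.0007, 0, 0], -1], [[0, 0.52, 0.43], [-0.0007, 0, 0], -1], [[0, 0.52, 0.43], [-0.0007, 0, 0], -1], [[0.1, 0.52, 0.43], [-0.0007, 0, 0], -1], [[0.17, 0.52, 0.43], [-0.0007, 0, 0], -1], [[0.21, 0.52, 0.43], [-0.0007, 0, 0], -1], [[0.23, 0.52, 0.43], [-0.0007, 0, 0], -1], [[0.246, 0.52, 0.43], [-0.0007, 0, 0], -1], [[0.26, 0.52, 0.419], [-0.0007, 0, 0], -1], [[0.274, 0.52, 0.408], [-0.0007, 0, 0], -1], [[0.274, 0.52, 0.408], [-0.0007, 0, 0], -1]]}}

```text
clock: 3.5
tcp_pos: [0.5545, -0.184, 0.2005]
ee_rot: [0.166, 1.564, -0.167]
force: [1.8, -0.1, 0.9]
width: -0.0004
```

```bash
python3 - <<'E'
from h import *
for n in("side","top"): cv2.imwrite(f"pics/{n}1.png",arm.snapshot(n))
o=arm.get_obs();print(o["tcp_pos"],o["force"],o["clock"])
E
```

```text
[ 0.55443802 -0.18391867  0.20073548] [-0.12223118  0.50049206  1.15401156] 3.6
```

View pics/side1.png

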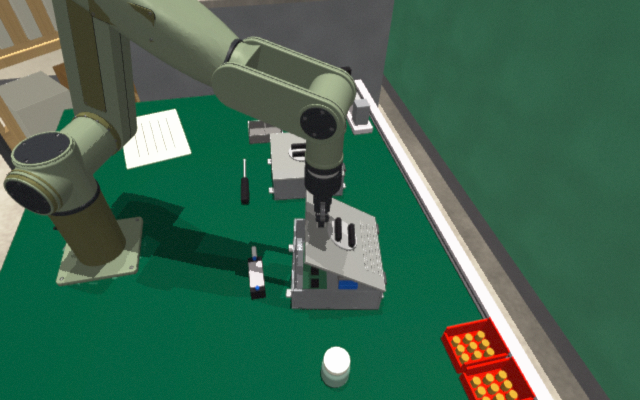

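The fingertips at (322,222) are on the cover near its front edge, with about 1 N of contact. I'll continue along the closing arc.

{"fn": "arm_command", "kwargs": {"series": [[[0.015, 0, -0.01], [0, 0, 0], -1], [[0.03, 0, -0.019], [0, 0, 0], -1], [[0.046, 0, -0.028], [0, 0, 0], -1], [[0.0615, 0, -0.036], [0, 0, 0], -1], [[0.078, 0, -0.043], [0, 0, 0], -1], [[0.094, 0, -0.05], [0, 0, 0], -1], [[0.111, 0, -0.056], [0, 0, 0], -1], [[0.128, 0, -0.062], [0, 0, 0], -1], [[0.145, 0, -0.066], [0, 0, 0], -1], [[0.163, 0, -0.07], [0, 0, 0], -1], [[0.18, 0, -0.073], [0, 0, 0], -1], [[0.198, 0, -0.076], [0, 0, 0], -1], [[0.215, 0, -0.078], [0, 0, 0], -1], [[0.225, 0, -0.079], [0, 0, 0], -1], [[0.229, 0, -0.079], [0, 0, 0], -1], [[0.229, 0, -0.079], [0, 0, 0], -1]]}}

```text
clock: 5.2
tcp_pos: [0.5234, -0.1769, 0.1084]
ee_rot: [0.167, 1.567, -0.165]
force: [-0.1, -0.0, -0.3]
width: 0.0002
```

{"fn": "arm_command", "kwargs": {"series": [[[0.002, 0, 0], [0, 0, 0], -1], [[0.004, 0, 0], [0, 0, 0], -1], [[0.006, 0, 0], [0, 0, 0], -1], [[0.006, 0, 0], [0, 0, 0], -1]]}}

```text
clock: 5.6
tcp_pos: [0.5237, -0.177, 0.1071]
ee_rot: [0.166, 1.566, -0.166]
force: [-2.3, 0.5, 3.7]
width: -0.0003
```

{"fn": "arm_command", "kwargs": {"series": [[[0.002, 0, 0], [0, 0, 0], -1], [[0.004, 0, 0], [0, 0, 0], -1], [[0.006, 0, 0], [0, 0, 0], -1], [[0.006, 0, 0], [0, 0, 0], -1]]}}

```text
clock: 6.0
tcp_pos: [0.5237, -0.177, 0.1069]
ee_rot: [0.166, 1.566, -0.165]
force: [-8.5, 3.7, 16.8]
width: 0.0002
```

{"fn": "arm_command", "kwargs": {"series": [[[-0.05, 0, 0], [0, 0, 0], -1], [[-0.15, 0, 0], [0, 0, 0], -1], [[-0.25, 0, 0], [0, 0, 0], -1], [[-0.3, -0.1, 0], [0, 0, 0], -1], [[-0.3, -0.2, 0], [0, 0, 0], -1], [[-0.3, -0.3, 0], [0, 0, 0], -1], [[-0.3, -0.4, 0], [0, 0, 0], -1], [[-0.3, -0.4, 0], [0, 0, 0], -1]]}}

```text
clock: 6.8
tcp_pos: [0.4894, -0.3386, 0.2242]
ee_rot: [0.168, 1.563, -0.172]
force: [0.6, -0.0, 1.1]
width: -0.0001
```

```bash
python3 - <<'E'
from h import *
for n in("side","top"): cv2.imwrite(f"pics/{n}2.png",arm.snapshot(n))
a=cv2.imread("pics/top2.png")[140:250,340:460]; a=cv2.resize(a,None,fx=5,fy=5,interpolation=cv2.INTER_CUBIC)
cv2.imwrite("pics/top2z.png",a)
a=cv2.imread("pics/side2.png")[150:320,265:395]; cv2.imwrite("pics/side2z.png",cv2.resize(a,None,fx=3.5,fy=3.5,interpolation=cv2.INTER_CUBIC))
E
```

```text
(no output)
```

View pics/top2z.png

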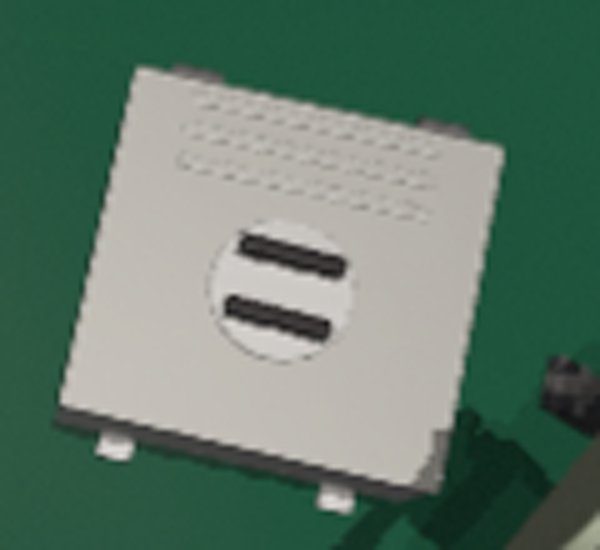

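View pics/side2z.png

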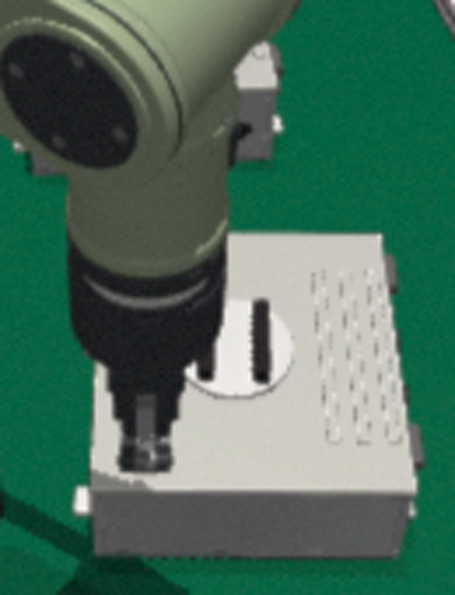

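The cover is shut flat in both views. In the zoomed top view the cheeks are dark bars at about (292,255) and (277,318), and the disc is centred at about (283,290). Next I'll measure the centre and angle.

```bash
python3 - <<'E'
from h import *
im=cv2.imread("pics/top2.png");g=cv2.cvtColor(im,cv2.COLOR_BGR2GRAY)
m=np.zeros_like(g);m[182:213,378:414]=(g[182:213,378:414]<90)*255
cs,_=cv2.findContours(m,0,cv2.CHAIN_APPROX_NONE)
K=[]
for c in cs:
    if cv2.contourArea(c)<10: continue
    ys,xs=np.nonzero(cv2.drawContours(np.zeros_like(g),[c],-1,255,-1))
    W=np.array([ray("top",(x,y),.105)[:2] for x,y in zip(xs,ys)])
    w,v=np.linalg.eigh(np.cov(W.T));d=v[:,1];a=np.arctan(d[1]/d[0]);K.append(W.mean(0))
    print(W.mean(0).round(4),"axis ang mod pi",np.round(a%np.pi,3),len(xs),np.sqrt(w*12).round(4))
K=np.array(K);print("mid",K.mean(0),"normal->slot ang",np.round((np.arctan2(*(K[0]-K[1])[::-1])+np.pi/2)%np.pi,3))
h=cv2.cvtColor(im,cv2.COLOR_BGR2HSV)
# cover corners refit, top
z=lambda a,k,o:(np.array(a)+.5)/k-.5+o
cor=z([[137,66],[504,148],[60,406],[437,492]],5,[340,140])
W=np.array([ray("top",u,.088)[:2] for u in cor]);print(W.round(4))
e=(W[0]-W[2]);print("yaw",np.arctan2(*(W[0]-W[2])[::-1]),np.arctan2(*(W[1]-W[3])[::-1]),np.arctan2(*(W[0]-W[1])[::-1])-np.pi/2,np.arctan2(*(W[2]-W[3])[::-1])-np.pi/2)
c=W.mean(0);u=np.array([np.cos(-.214),np.sin(-.214)]);print("centre",c,"slot",c-.010*u, "model slot",cov([*P[:3],0],[[-.115,0,.014]]))
print("top-proj of model", proj("top",cov([*P[:3],0],[[-.115,0,.014]])), z([283,290],5,[340,140]),ray("top",z([283,290],5,[340,140]),.094))
E
```

```text
[ 0.5624 -0.1846] axis ang mod pi 1.319 88 [0.0123 0.0605]
[ 0.5988 -0.194 ] axis ang mod pi 1.321 90 [0.0127 0.0612]
mid [ 0.58063695 -0.1892984 ] normal->slot ang 1.317
[[ 0.7181 -0.1058]
 [ 0.6698 -0.3237]
 [ 0.5109 -0.0604]
 [ 0.4645 -0.2777]]
yaw -0.2158601220240897 -0.22070071966469593 -0.21839506293092392 -0.2103781367287334
centre [ 0.59084565 -0.19190171] slot [ 0.58107376 -0.18977801] model slot [[ 0.58382875 -0.19027337  0.094     ]]
top-proj of model [[396.2078741  196.54299709]] [396.2 197.6] [ 0.58067516 -0.19019802  0.094     ]
```

```bash
python3 - <<'E'
from h import *
im=cv2.imread("pics/side2.png");g=cv2.cvtColor(im,cv2.COLOR_BGR2GRAY)
u0,u1,v0,v1=334,346,232,263
m=np.zeros_like(g);m[v0:v1,u0:u1]=(g[v0:v1,u0:u1]<90)*255
ys,xs=np.nonzero(m);print(len(xs),xs.min(),xs.max(),ys.min(),ys.max())
for z in(.105,.102): print(z,np.mean([ray("side",(x,y),z) for x,y in zip(xs,ys)],0).round(4))
yaw();print(arm.get_obs()["tcp_pos"])
psi=1.318
rows([((.582,-.190,.224),psi),((.582,-.190,.14),psi),((.582,-.190,.1155),psi)])
E
```

```text
101 337 341 236 258
0.105 [ 0.6028 -0.198   0.105 ]
0.102 [ 0.6035 -0.1958  0.102 ]
xaxis [-0.     0.001 -1.   ] psi 1.3573
[ 0.49015542 -0.33441604  0.22376071]
[-3.000e-04  4.015e-01  1.479e-01] [ 0.0063 -0.     -0.0001]
[0.2097 0.4013 0.1479] [ 0.0063 -0.     -0.0001]
[0.2709 0.4013 0.148 ] [ 0.0063 -0.     -0.0001]
```

{"fn": "arm_command", "kwargs": {"series": [[[0, 0.13, 0.05], [0.0063, 0, 0], -1], [[0, 0.26, 0.1], [0.0063, 0, 0], -1], [[0, 0.36, 0.14], [0.0063, 0, 0], -1], [[0, 0.401, 0.15], [0.0063, 0, 0], -1], [[0.1, 0.401, 0.15], [0.0063, 0, 0], -1], [[0.17, 0.401, 0.15], [0.0063, 0, 0], -1], [[0.21, 0.401, 0.15], [0.0063, 0, 0], -1], [[0.21, 0.401, 0.15], [0.0063, 0, 0], -1], [[0.21, 0.401, 0.15], [0.0063, 0, 0], -1]]}}

```text
clock: 7.8
tcp_pos: [0.5833, -0.1893, 0.1409]
ee_rot: [0.197, 1.561, -0.197]
force: [-0.2, -0.5, 0.7]
width: 0.0002
```

```bash
python3 - <<'E'
from h import *
for n in("side","top"):
    im=arm.snapshot(n);cv2.imwrite(f"pics/{n}3.png",im)
    a=im[175:300,275:395] if n=="side" else im[140:250,340:460]
    cv2.imwrite(f"pics/{n}3z.png",cv2.resize(a,None,fx=4,fy=4,interpolation=cv2.INTER_CUBIC))
o=arm.get_obs();print(o["tcp_pos"],o["force"]);yaw()
E
```

```text
[ 0.58424796 -0.19011767  0.14244201] [-0.40934123 -0.53831389  0.17447138]
xaxis [ 0.004 -0.002 -1.   ] psi 1.3198
```

View pics/side3z.png

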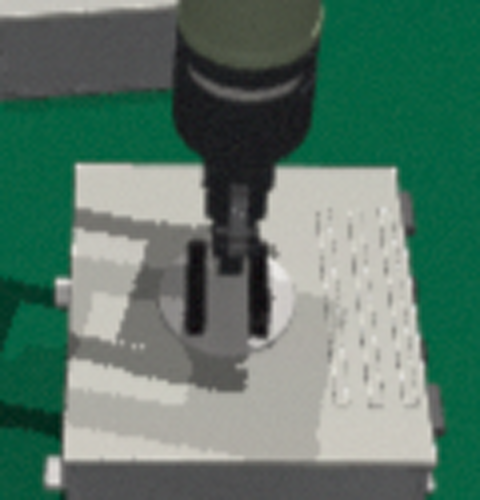

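View pics/top3z.png

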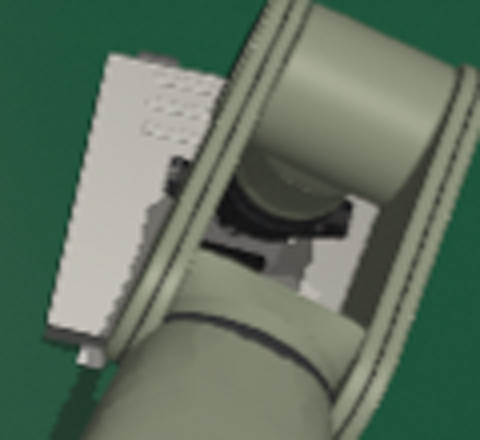

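```bash
python3 - <<'E'
from h import *
im=cv2.imread("pics/side3.png");g=cv2.cvtColor(im,cv2.COLOR_BGR2GRAY)
for v in(238,240,242,244,246,248,250,252,254,256): print(v,g[v,318:346])
p=proj("side",np.array([[.584,-.19,.123],[.584,-.19,.109],[.585,-.19,.109],[.584,-.18,.109]]));print(p, (p*1-[275,175]+.5)*4)
E
```

```text
238 [114 114 121  99  43  20  21  22  61 107  55  32  28  32  55  57  54  55
  55  33  30  33  26  49 118 121 150 192]
240 [123 130 133 104  43  13  16  27  78 113 102  81  37  28  28  27  31  51
  87  51  23  26  17  79 206 215 205 199]
242 [104 104 103  67  29  17  18  25  67 105 105  71  36  30  30  30  32  58
  93  51  21  16  22  64 175 225 229 224]
244 [104 106 103  63  26  16  26  29  66 105 106  98  96  97  96  95  97 103
 101  43  20  13  16  58 155 207 226 226]
246 [106 104 103  65  29  18  24  27  68 101 106 106 102 105 104 105 107 107
 102  43  18  15  21  57 148 199 204 204]
248 [107 107 101  66  27  19  20  28  67 103 108 105 105 106 106 107 108 109
 103  41  21  19  19  35 100 188 202 202]
250 [133 138 129  70  25  20  13  31  66 105 107 104 107 106 108 108 109 108
 102  44  19  14  15  26  87 182 202 203]
252 [139 139 132  71  28  21  16  28  67 105 107 106 106 106 107 109 109 110
 102  44  22  17  23  27  93 195 203 201]
254 [139 141 127  60  25  20  19  24  65 104 105 106 107 108 106 107 111 107
 104  57  27  23  32  49 118 195 203 202]
256 [137 138 110  54  24  23  16  35  79 104 109 108 106 104 104 108 108 107
 102  53  28  28  23  56 145 197 203 196]
[[331.22936367 241.11834551]
 [330.94261607 244.72976886]
 [331.34363946 244.66289728]
 [329.92888988 241.52716163]] [[226.91745468 266.47338205]
 [225.77046429 280.91907546]
 [227.37455785 280.6515891 ]
 [221.71555951 268.10864652]]
```

{"fn": "arm_command", "kwargs": {"series": [[[0, 0, -0.002], [0, 0, 0], -1], [[0.01, 0, -0.002], [0, 0, 0], -1], [[0.02, 0, -0.002], [0, 0, 0], -1], [[0.03, 0, -0.002], [0, 0, 0], -1], [[0.04, 0, -0.002], [0, 0, 0], -1], [[0.04, 0, -0.002], [0, 0, 0], -1], [[0.04, 0, -0.002], [0, 0, 0], -1]]}}

```text
clock: 8.6
tcp_pos: [0.5819, -0.1892, 0.1239]
ee_rot: [0.197, 1.562, -0.197]
force: [0.2, 0.1, 1.0]
width: -0.0004
```

No contact and the tip is 4 mm into the slot. Going deeper.

{"fn": "arm_command", "kwargs": {"series": [[[0.01, 0, 0], [0, 0, 0], -1], [[0.018, 0, 0], [0, 0, 0], -1], [[0.018, 0, 0], [0, 0, 0], -1], [[0.018, 0, 0], [0, 0, 0], -1]]}}

```text
clock: 9.0
tcp_pos: [0.582, -0.1892, 0.1168]
ee_rot: [0.197, 1.562, -0.197]
force: [-0.2, 0.3, 0.0]
width: -0.0001
```

```bash
python3 - <<'E'
from h import *
im=arm.snapshot("side");a=im[175:300,275:395]
cv2.imwrite(f"pics/side4z.png",cv2.resize(a,None,fx=4,fy=4,interpolation=cv2.INTER_CUBIC))
o=arm.get_obs();print(o["tcp_pos"],o["force"],o["moment"],o["joints"]);yaw()
E
```

```text
[ 0.58213209 -0.18927241  0.11708127] [ 0.2563486  -0.50245078 -0.76504494] [-0.0074126  -0.01460845  0.01233222] [-4.55638408e-01  4.17923283e-01  1.56052709e+00 -1.46778012e-05
  1.16311190e+00 -1.77553453e+00]
xaxis [ 0. -0. -1.] psi 1.3199
```

View pics/side4z.png

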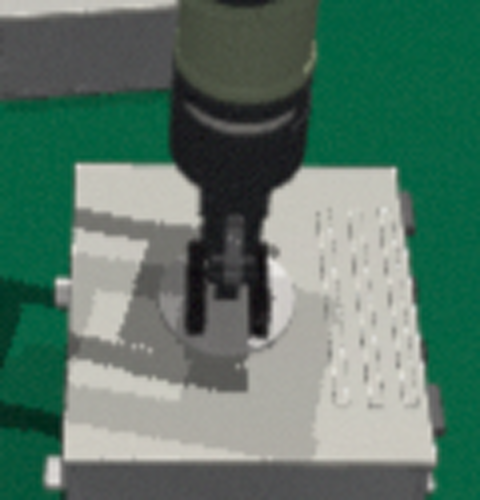

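The closed tip is in the slot at zoom (232,290). It's clearly narrower than the slot, so turning it shut might slip. I'll spread the fingers along the slot to get two tips on the cheeks, then go deeper.

{"fn": "arm_command", "kwargs": {"series": [[[0, 0, 0], [0, 0, 0], 0.0], [[0, 0, 0], [0, 0, 0], 0.0], [[0, 0, 0], [0, 0, 0], 0.0], [[0, 0, 0], [0, 0, 0], 0.0], [[0, 0, 0], [0, 0, 0], 0.0]]}}

```text
clock: 9.55
tcp_pos: [0.5821, -0.1893, 0.1171]
ee_rot: [0.197, 1.562, -0.197]
force: [0.3, 0.2, 0.5]
width: 0.0426
```

```bash
python3 - <<'E'
from h import *
im=arm.snapshot("side");a=im[175:300,275:395]
cv2.imwrite(f"pics/side5z.png",cv2.resize(a,None,fx=4,fy=4,interpolation=cv2.INTER_CUBIC))
o=arm.get_obs();print(o["tcp_pos"],o["force"],o["moment"],o["width"])
E
```

```text
[ 0.58211288 -0.18925352  0.11712124] [-0.68672543  0.43131662 -0.16752438] [ 0.02800456  0.0058825  -0.02774962] 0.042610776636156304
```

View pics/side5z.png

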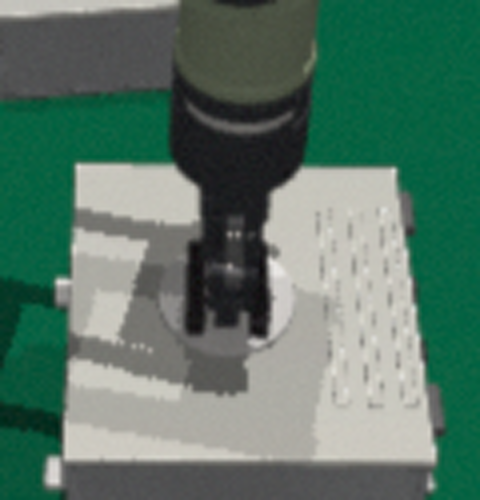

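{"fn": "arm_command", "kwargs": {"series": [[[0.004, 0, 0], [0, 0, 0], 0.0], [[0.009, 0, 0], [0, 0, 0], 0.0], [[0.009, 0, 0], [0, 0, 0], 0.0]]}}

```text
clock: 9.9
tcp_pos: [0.5818, -0.1891, 0.1129]
ee_rot: [0.197, 1.563, -0.197]
force: [0.1, -0.3, 0.6]
width: 0.0425
```

{"fn": "arm_command", "kwargs": {"series": [[[0, 0, 0], [0.0125, 0, 0], 0.0], [[0, 0, 0], [0.025, 0, 0], 0.0], [[0, 0, 0], [0.0375, 0, 0], 0.0], [[0, 0, 0], [0.05, 0, 0], 0.0], [[0, 0, 0], [0.0625, 0, 0], 0.0], [[0, 0, 0], [0.075, 0, 0], 0.0], [[0, 0, 0], [0.0875, 0, 0], 0.0], [[0, 0, 0], [0.1, 0, 0], 0.0], [[0, 0, 0], [0.1, 0, 0], 0.0]]}}

```text
clock: 10.8
tcp_pos: [0.5824, -0.1894, 0.1135]
ee_rot: [0.686, 1.459, -0.686]
force: [2.0, -0.6, 0.5]
width: 0.0429
```

```bash
python3 - <<'E'
from h import *
im=arm.snapshot("side");a=im[175:300,275:395]
cv2.imwrite(f"pics/side6z.png",cv2.resize(a,None,fx=4,fy=4,interpolation=cv2.INTER_CUBIC))
o=arm.get_obs();print(o["tcp_pos"],o["force"],o["moment"],o["width"]);yaw()
E
```

```text
[ 0.58237759 -0.18938082  0.11348006] [ 0.80426673 -0.06573184 -0.64405099] [-0.04841423 -0.22664229  0.03545938] 0.04283112498791515
xaxis [ 0.001 -0.    -1.   ] psi 0.6931
```

View pics/side6z.png

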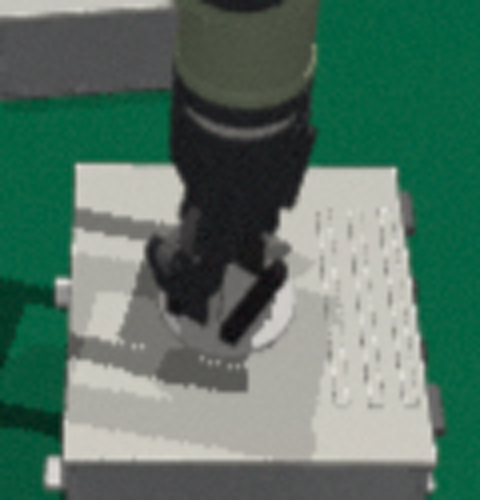

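The fastener follows: the near cheek is now tilted at zoom (253,303). Continuing to turn.

{"fn": "arm_command", "kwargs": {"series": [[[0, 0, 0], [0.0125, 0, 0], 0.0], [[0, 0, 0], [0.025, 0, 0], 0.0], [[0, 0, 0], [0.0375, 0, 0], 0.0], [[0, 0, 0], [0.05, 0, 0], 0.0], [[0, 0, 0], [0.0625, 0, 0], 0.0], [[0, 0, 0], [0.075, 0, 0], 0.0], [[0, 0, 0], [0.0875, 0, 0], 0.0], [[0, 0, 0], [0.1, 0, 0], 0.0], [[0, 0, 0], [0.1125, 0, 0], 0.0], [[0, 0, 0], [0.125, 0, 0], 0.0], [[0, 0, 0], [0.1375, 0, 0], 0.0], [[0, 0, 0], [0.145, 0, 0], 0.0], [[0, 0, 0], [0.145, 0, 0], 0.0]]}}

```text
clock: 12.15
tcp_pos: [0.5822, -0.1889, 0.1136]
ee_rot: [1.368, 1.098, -1.368]
force: [0.5, -0.3, 0.4]
width: 0.0425
```

```bash
python3 - <<'E'
from h import *
o=arm.get_obs();print(o["tcp_pos"],o["force"],o["moment"],o["width"]);yaw()
E
```

```text
[ 0.58220307 -0.18893177  0.11355592] [ 0.50760992 -0.31774888  0.35809824] [ 0.15933441 -0.07820977  0.00039635] 0.04253913799484072
xaxis [ 0.  0. -1.] psi -0.2179
```

{"fn": "arm_command", "kwargs": {"series": [[[0, 0, 0], [0.006, 0, 0], 0.0], [[0, 0, 0], [0.012, 0, 0], 0.0], [[0, 0, 0], [0.018, 0, 0], 0.0], [[0, 0, 0], [0.018, 0, 0], 0.0]]}}

```text
clock: 12.55
tcp_pos: [0.5822, -0.1887, 0.1136]
ee_rot: [1.445, 1.037, -1.446]
force: [0.1, 1.7, 0.7]
width: 0.0428
```

```bash
python3 - <<'E'
from h import *
im=arm.snapshot("side");a=im[175:300,275:395]
cv2.imwrite(f"pics/side7z.png",cv2.resize(a,None,fx=4,fy=4,interpolation=cv2.INTER_CUBIC))
o=arm.get_obs();print(o["tcp_pos"],o["force"],o["moment"],o["width"]);yaw()
E
```

```text
[ 0.5822399  -0.18874571  0.11355442] [ 0.73688598  2.47715319 -0.40920931] [ 0.33027636 -0.17170901  1.442666  ] 0.04241211518830106
xaxis [-0. -0. -1.] psi -0.3271
```

View pics/side7z.png

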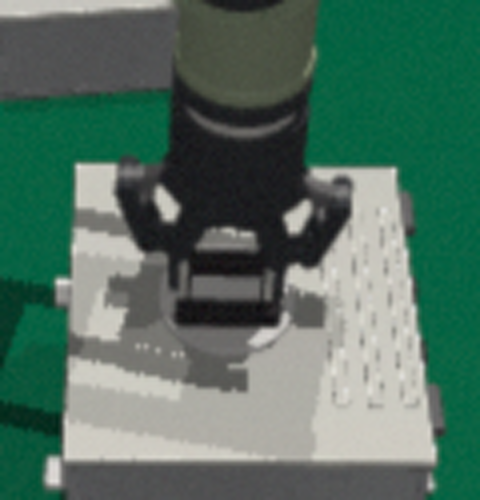

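The moment has risen to 1.4 N·m against about 0.1 N·m of friction, so the fastener is at its locked stop, and the cheeks lie along the hinge direction. I'll back off within the play, lift out and look.

{"fn": "arm_command", "kwargs": {"series": [[[0, 0, 0], [-0.01, 0, 0], 0.0], [[0, 0, 0], [-0.017, 0, 0], 0.0], [[0, 0, 0], [-0.017, 0, 0], 0.0], [[-0.03, 0, 0], [-0.017, 0, 0], 0.0], [[-0.08, 0, 0], [-0.017, 0, 0], 0.0], [[-0.18, 0, 0], [-0.017, 0, 0], 0.0], [[-0.3, 0, 0], [-0.017, 0, 0], 0.0], [[-0.35, -0.1, 0.1], [-0.017, 0, 0], 0.0], [[-0.35, -0.1, 0.2], [-0.017, 0, 0], 0.0], [[-0.35, -0.2, 0.3], [-0.017, 0, 0], 0.0], [[-0.35, -0.2, 0.4], [-0.017, 0, 0], 0.0], [[-0.35, -0.3, 0.5], [-0.017, 0, 0], 0.0], [[-0.35, -0.3, 0.5], [-0.017, 0, 0], 0.0], [[-0.35, -0.3, 0.5], [-0.017, 0, 0], 0.0]]}}

```text
clock: 14.0
tcp_pos: [0.4024, -0.34, 0.2544]
ee_rot: [1.377, 1.091, -1.376]
force: [-0.0, 0.3, -0.0]
width: 0.0428
```

```bash
python3 - <<'E'
from h import *
for n in("side","top"): cv2.imwrite(f"pics/{n}8.png",arm.snapshot(n))
o=arm.get_obs();print(o["tcp_pos"],o["force"],o["clock"])
a=cv2.imread("pics/top8.png")[140:250,340:460]; cv2.imwrite("pics/top8z.png",cv2.resize(a,None,fx=5,fy=5,interpolation=cv2.INTER_CUBIC))
E
```

```text
[ 0.40412531 -0.338849    0.25420356] [ 0.14150032 -0.07345401 -0.06575895] 14.1
```

View pics/top8.png

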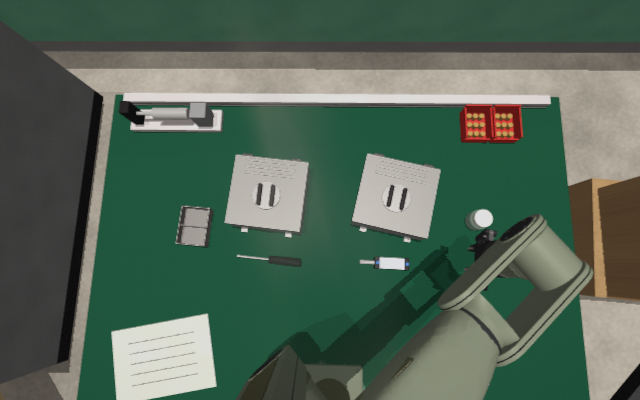

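View pics/side8.png

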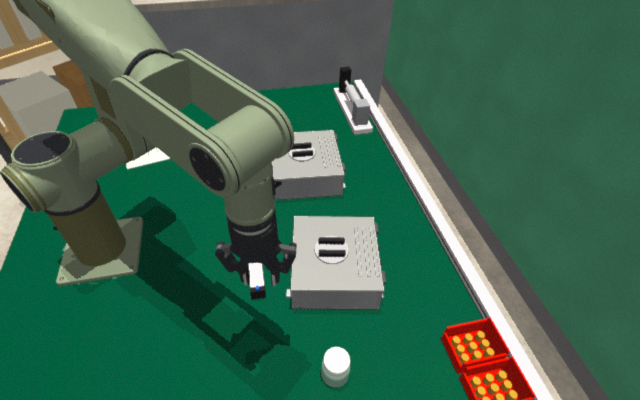

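View pics/top8z.png

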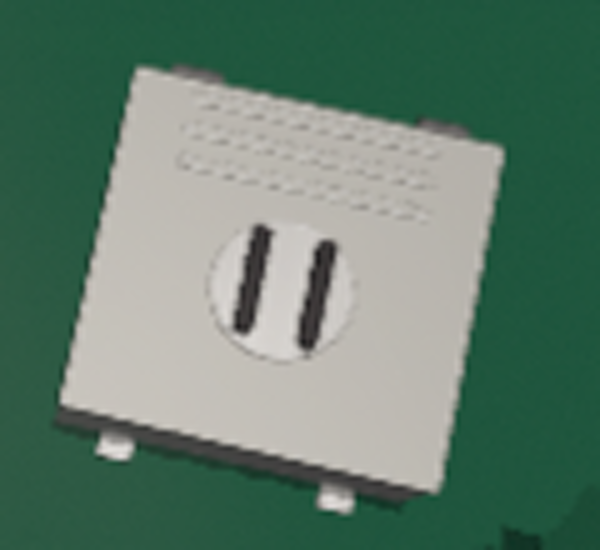

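```bash
python3 - <<'E'
from h import *
im=cv2.imread("pics/top8.png");g=cv2.cvtColor(im,cv2.COLOR_BGR2GRAY)
def meas(r,c):
    m=np.zeros_like(g);m[r,c]=(g[r,c]<90)*255
    K=[]
    for q in cv2.findContours(m,0,cv2.CHAIN_APPROX_NONE)[0]:
        if cv2.contourArea(q)<10: continue
        ys,xs=np.nonzero(cv2.drawContours(np.zeros_like(g),[q],-1,255,-1))
        W=np.array([ray("top",(x,y),.105)[:2] for x,y in zip(xs,ys)]);w,v=np.linalg.eigh(np.cov(W.T));d=v[:,1]
        K.append(W.mean(0));print(W.mean(0).round(4),"ang",np.arctan(d[1]/d[0]).round(4))
    d=K[0]-K[1];print("normal-based",np.round((np.arctan2(d[1],d[0]))%np.pi-np.pi/2,4))
meas(slice(180,215),slice(378,416))
print("other");meas(slice(178,212),slice(252,282))
z=lambda a,k,o:(np.array(a)+.5)/k-.5+o
E
```

```text
[ 0.5764 -0.2075] ang -0.2183
[ 0.5853 -0.1705] ang -0.2089
normal-based -0.2364
other
[0.581  0.1741] ang -0.065
[0.5843 0.2121] ang -0.0576
normal-based -0.0861
```

```bash
python3 - <<'E'
from h import *
d=cv2.absdiff(cv2.imread("pics/top0.png"),cv2.imread("pics/top8.png")).max(2)
for n,(r0,r1,c0,c1) in dict(otherbox=(150,240,220,312),driver=(250,270,232,305),tray=(200,250,172,215),actuator=(254,273,355,412),jar=(206,232,464,480)).items(): print(n,(d[r0:r1,c0:c1]>60).sum())
print(arm.get_obs()["force"]); arm.sign_off()
E
```

```text
otherbox 0
driver 0
tray 0
actuator 0
jar 0
[ 0.14150032 -0.07345401 -0.06575895]
the job is handed in; nothing more can be done
```

The half-open cover is shut and its fastener is turned clockwise to the locked stop. I handed the job in at about 14.1 s, with the arm clear of everything.

- **Cover:** I followed its arc down with closed fingertips and pressed it onto its stop. The fingertips ended 88 mm above the bench, which is the shut height, with about 17 N on the tool.
- **Fastener:** I put the fingertips in the slot and spread them, because the closed tip looked too narrow and might have slipped. I turned until the stop resisted with 1.4 N·m, then backed off within the play and lifted out.
- **Lock angle:** in the last picture the cheeks point at -0.21 to -0.22 rad, against a box yaw of -0.214 rad. A second estimate, from the line joining the two cheeks, gives -0.236 rad. It came out about 0.02 rad lower on the other, already locked box too, so I take it as measurement bias.
- **Surroundings:** comparing the first and last top pictures shows no change at the other box, screwdriver, tray, actuator or the jar's left part. The jar check covered only that side, because the gripper was close to it in the view.
- **Disagreement:** the two cameras placed the slot about 2–4 mm apart. I settled that by comparing the fingertip with the slot in the side view before going in, and it entered without contact.

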